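# Ease a stuck pump head off its plungers

## Robot

A 6-joint arm with a two-finger parallel gripper is mounted at the origin on the work surface. World frame = base frame: x ahead of the robot, y to its left, z up, the work surface at z = 0. Lengths are in m, angles in rad, forces in N, time in s.
With the tool pointing down it reaches from about 0.275 to 0.725 m from the base axis. Payload 5.6 kg.
Tool frame: the origin (TCP) lies on the centre line of the jaws, within the pads' length; the fingertips stand ahead of it and the grasp point (between the pads) lies 11 mm behind it (arm.nose_length is the z of the fingertips in the tool frame, in m); z points along the fingers, y is the direction in which the jaws open and shut (so a half turn about z gives the same grasp; the last joint's range is limited). The gripper opens to 85 mm and grips with 20 to 120 N. Pads are 22 mm wide; open, the fingers measure 114 mm over their backs; the gripper's body (76 mm by 85 mm) begins 54 mm behind the grasp point. The pads swing forward as they close: fully open they stand 13 mm farther back than shut.
Start: joints at [-0.908, 0.255, 0.108, 0, -1.424, -0.285], TCP at [0.203, -0.511, 0.239] pointing down, gripper open.
Joint ranges: [-2.95, 2.95], [-1.21, 1.97], [-1.09, 1.5], [-2.87, 1.71], [-2.94, -0.07], [-3.05, 3.05]. Speed limits (rad/s): [2.57, 2.57, 3.14, 3.14, 3.14, 3.14].

## Interface

Orientations are given as a unit quaternion [w, x, y, z].
In Python, from bench import arm gives the robot as it stands. The module is installed in compiled form; this text tells all that it offers.
- The arm moves only by the tool move_arm, never from a script. Its arguments are lists of equal length, an entry for each row: "translation": the shift along the world's x, y, z in units of 0.12 m (1.0 is 0.12 m), a list of three; "roll": the turn about the world's z in units of pi rad (1.0 is pi rad); "jaw": the opening, from -1 (shut) to 1 (fully open). A call has 1 to 5 rows; each row is the pose to reach, as a shift and turn from the pose commanded when the call began, turning the shorter way round; what a row does not reach only later rows make up. A row lasts 1/8 s, in which the tool goes at most 62.5 mm and 10.7 degrees, less where a joint would pass 70% of its speed; a pose out of reach is approached as far as the arm can. A call with a number of a shift or a turn outside -1 to 1 is refused whole. A call with a gripper value outside its range is refused whole. The fingers move at their own pace and stop on an object; "force" is the grip in N (left out, the last holds). Time passes only in rows, so rows that repeat a pose let the fingers close. It gives the time, the measured TCP pose, the force and the opening at its end, in the units of the state.
- arm.get_obs(): the state, without advancing time (a new reading comes with each control period).
- arm.capture(name): name is "scene" or "top"; returns (picture, depth): 420x560x3 uint8, red, green, blue; 420x560 float32, m along the optical axis (not along the pixel's ray), 0 where there is no reading.
- arm.camera_info(name): a dict with "vfov" (degrees; the focal length in pixels is half the picture's height over the tangent of half this angle, whatever the lens; pixels are square), "cx", "cy" (the principal point, pixels), "rvec" (rotation vector, rad) and "tvec" (3), from world to camera coordinates, as OpenCV has them. Camera axes: x right, y down, z forward; pixel columns grow to the right and rows downward; lengths in m; the calibration is good to about 2 mm. A picture is of the moment at which its call begins. camera_info takes no time and is no camera call.
- arm.job_done(): hands the job in, once; it reports no verdict.
The state is a dict: "time": time; "joint_positions": joint angles; "joint_vel": joint speeds; "joint_efforts": joint torques, N m; "tcp_pos": TCP position; "ee_rot": TCP orientation; "force": force on the tool from outside, world axes, zero at the start; "moment": the same for the moment, N m; "width": opening from 0.0 (shut) to 1.0 (fully open).
Only numpy, scipy, OpenCV 4.12 (cv2) and the standard library are available. Lean on these libraries where they do the work, as an engineer would, in place of code of your own. Each camera call takes 0.05 s, during which the arm holds its last target. There are 200 camera calls.

## Task

The clamp screws are out, but the steel head of the chromatography pump is stuck on its two guide pins: take the plastic wedge from the tool block and ease the head off the housing, working the wedge gently, never forcing it, down into the pry slots at the left and right ends of the seam by turns. Keep the head square enough to spare the brittle plungers (never more than 3 mm farther out at one end than at the other) until it stands at least 4 mm off at both ends and is even to within 1.5 mm. Touch the pump only with the wedge, put the wedge back upright in its well, and leave the other things on the bench as they are.

Things in the scene. Friction and masses are not known exactly. Their poses are not given: they have to be found in the camera images.
- wedge_grip (a point): Centre of the handle of the tan plastic wedge, 92 mm above its tip; it stands upright, tip down, in the tool block. x across its thickness, y across its width, z up. Handle 24 (x) x 32 (y) x 60 mm (z); from its shoulders, 62 mm above the tip, a shank 14 x 18 mm goes down to the blade. 80 g.
- wedge_tip (a point): Middle of the tip of the wedge; axes as the grip's. The blade reaches 40 mm up from it, 18 mm wide (y), symmetric, slippery; its thickness (x) grows evenly from 2 mm at the tip to 14 mm (2 mm + 0.3 x height), so it opens a slot by 0.3 mm for each mm that it goes down once it is tight (springiness takes up the first 1 to 1.5 mm of that).
- well (a point): Middle of the mouth of the wedge's well, on top of the fixed grey tool block (60 x 140 mm, 70 mm high). Well 18 (x) x 22 mm (y), 66 mm deep. The wedge hangs in it by its shoulders, its x along the well's x (either way round), handle centre 30 mm above this point. Two stubby screwdrivers stand 83 mm to -y, reaching 34 mm above the top.
- slot_left (a point): Nominal mouth of the pry slot at the left (+y) end of the seam, on the flat top, 105 mm up. x runs across the seam into the housing, y along the seam, z up. Slot 3.2 mm wide (x) with the head home, 26 mm long (from 14 mm inwards to the open end 12 mm outwards), 32 mm deep, no chamfer. The pump has play in its stand: both real slots lie up to 4.5 mm off along x, by the same amount and either way.
- slot_right (a point): Nominal mouth of the pry slot at the right (-y) end of the seam, on the flat top, 105 mm up. x runs across the seam into the housing, y along the seam, z up. Slot 3.2 mm wide (x) with the head home, 26 mm long (from 14 mm inwards to the open end 12 mm outwards), 32 mm deep, no chamfer. The pump has play in its stand: both real slots lie up to 4.5 mm off along x, by the same amount and either way.
- pin_left (a joint): Gap at the left (+y) guide pin, 47 mm to the left of the pump's middle, m: 0 with the head home, grows as that end moves off (to -x of the pump), stop at 0.012. Stays where it is left. Moving it takes about 7 N of sideways push there, and 1.2 N more for each mm/s.
- pin_right (a joint): Gap at the right (-y) guide pin, 47 mm to the right of the pump's middle, m: 0 with the head home, grows as that end moves off (to -x of the pump), stop at 0.012. Stays where it is left. Moving it takes about 7 N of sideways push there, and 1.2 N more for each mm/s.
- head (a joint): How far the head is cocked, rad: 0 square with the housing, positive with the left end farther out; 0.0106 rad is 1 mm between the pins (94 mm apart). With the wedge in one slot that end swings out about the other pin, which stays. The housing does not give, so the wedge's middle must drift to -x by half of the opening.
- pump: Pump on its fixed stand; origin on the bench under the middle of the seam, x from head to motor, y along the seam to the left. Steel head 34 (x) x 110 (y) x 62 mm before the seam; behind it housing, casting and motor, to 170 mm. Tops 105 mm or lower, valves and tube within 25 mm of y = 0: 134 mm. More than 40 N of wedge contact (both walls summed) breaks it; pressing down with 8 to 14 N does the job.
- solvent: Clear solvent bottle with blue cap, 56 mm across, 105 mm tall, origin under its centre. Bystander.
- amber_jar: Amber glass jar with white cap, 48 mm across, 75 mm tall, origin under its centre. Bystander.
- check_valve: Spare steel check valve, 16 mm across, 22 mm tall, origin under its centre. Bystander.
- spanner: Open-ended steel spanner, 140 mm long, lying flat. Bystander.
- seal_box: Flat clear plastic box, 55 x 75 x 22 mm, origin under its centre. Bystander.
- screw_dish: Shallow steel dish, 60 x 90 x 16 mm, with the clamp screws in it, origin under its centre. Bystander.
- beaker: Small glass beaker, 54 mm across, 62 mm tall, origin under its centre. Bystander.
- vial_rack: White fixed rack of small vials, 70 x 150 mm, 40 mm tall. Bystander.

How it is judged:
By the outcome, as a careful person would: the job done as asked, in the order asked, and still so for the second after the job is handed in, with the robot touching nothing.
It also fails if it takes over 72 s, if anything falls off the work surface, if the arm or the gripper's body presses on something with over 40 N, if the wrist force passes 120 N, or if a joint passes its speed limit or range.

## Working session

There is one attempt and no reset: what is moved stays moved. The work goes in short steps, Python scripts to look and compute and a tool call to move; the robot and the scene stay as the last step left them, time stands still between calls to the robot, and variables do not carry over. Pictures are saved under pics/ and viewed, about 8 in all and at most 12, crops included, and the job is handed in when it is done.

Besides the shell and the picture viewer there is one more tool, called in YAML: its name, and indented under it one key for each argument. move_arm: Moves the arm, as the interface text tells. Shifts and turns lie within -1 to 1; 1 stands for 0.12 m of shift or pi rad of turn. Its arguments: {"type":"object","properties":{"translation":{"type":"array","items":{"type":"array","items":{"type":"number","minimum":-1,"maximum":1}}},"roll":{"type":"array","items":{"type":"number","minimum":-1,"maximum":1}},"jaw":{"type":"array","items":{"type":"number"}},"force":{"type":"number"}},"required":["translation","roll","jaw"]}

```bash
mkdir -p pics; cat > h.py <<'E'
import numpy as np, cv2
from bench import arm
def cam(n):
    i=arm.camera_info(n); f=210/np.tan(np.radians(i['vfov'])/2)
    R=cv2.Rodrigues(np.array(i['rvec'],float))[0]; t=np.array(i['tvec'],float)
    return f,i['cx'],i['cy'],R,t
def ray(n,u,v,z):
    f,cx,cy,R,t=cam(n); d=R.T@np.array([(u-cx)/f,(v-cy)/f,1]); o=-R.T@t
    return o+d*(z-o[2])/d[2]
def proj(n,p):
    f,cx,cy,R,t=cam(n); q=R@np.array(p)+t; return f*q[0]/q[2]+cx,f*q[1]/q[2]+cy
def cloud(n,D):
    f,cx,cy,R,t=cam(n); v,u=np.mgrid[:420,:560]
    P=np.stack([(u-cx)/f*D,(v-cy)/f*D,D],-1); return (P-t)@R
def shot(n,name):
    I,D=arm.capture(n); cv2.imwrite(f'pics/{name}.png',I[:,:,::-1]); np.savez(f'pics/{name}.npz',I=I,D=D); return I,D
E
python3 - <<'E'
from h import *
for n in('scene','top'):
    shot(n,n+'0'); print(arm.camera_info(n)); 
    f,cx,cy,R,t=cam(n); print(-R.T@t)
print(arm.get_obs(),arm.nose_length)
E
```

```text
{'vfov': 47.85209912457837, 'cx': 285.4172250725081, 'cy': 217.28802165780147, 'rvec': array([ 1.36255112,  2.07254298, -0.9540107 ]), 'tvec': array([ 0.19942689, -0.23678667,  1.58565012])}
[1.34236658 0.33674006 0.83353669]
{'vfov': 54.38448722897645, 'cx': 282.8395198092218, 'cy': 209.46619586510985, 'rvec': array([ 2.1573704 , -2.14733736,  0.15208818]), 'tvec': array([0.01854225, 0.53771265, 0.81994258])}
[0.42062175 0.02430008 0.88559099]
{'time': 0.1, 'joint_positions': array([-9.08416565e-01,  2.55696235e-01,  1.07126226e-01, -4.04661524e-04,
       -1.42390965e+00, -2.84606978e-01]), 'joint_vel': array([-5.87551598e-05, -4.32906803e-03,  2.97071252e-03,  6.52428463e-04,
       -1.51213382e-03, -6.74493483e-04]), 'joint_efforts': array([-2.82451932e-03, -3.87604201e+01,  2.38474399e+01,  5.37790060e+00,
       -3.78888566e-03, -1.28844272e-05]), 'tcp_pos': array([ 0.20275675, -0.51079789,  0.23848141]), 'ee_rot': array([-2.05688707e-04, -1.87735888e-01,  9.82219165e-01,  8.40323611e-04]), 'force': array([-0.06131341, -0.3528978 , -0.36496968]), 'moment': array([ 0.00224267, -0.01784337,  0.00089548]), 'width': 1.000609186170483} 0.008
```

View pics/scene0.png

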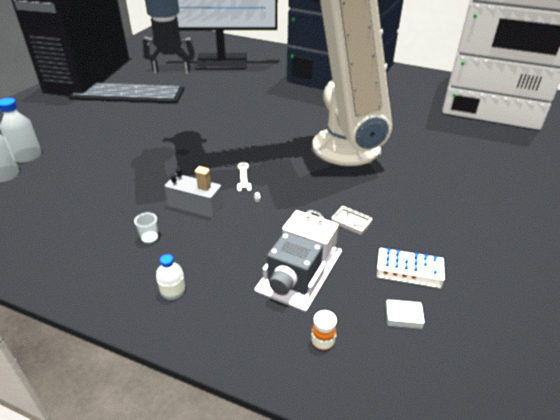

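View pics/top0.png

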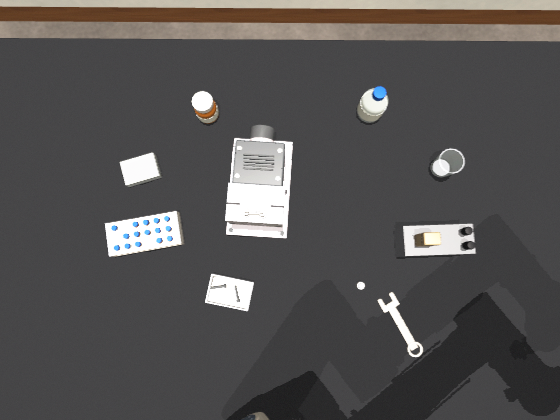

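The top view shows the pump at about (258,190) with dark slot lines near (233,203) and (278,206), and the wedge handle at about (432,239) on the grey block at (440,240). I'll enlarge both regions and measure them.

```bash
python3 - <<'E'
from h import *
d=np.load('pics/top0.npz'); I,D=d['I'],d['D']
a=cv2.resize(I[180:240,222:300],None,fx=7,fy=7,interpolation=cv2.INTER_CUBIC)
b=cv2.resize(I[215:265,395:485],None,fx=6,fy=6,interpolation=cv2.INTER_CUBIC)
c=np.zeros((a.shape[0]+b.shape[0],550,3),np.uint8); c[:a.shape[0],:a.shape[1]]=a; c[a.shape[0]:,:b.shape[1]]=b
cv2.imwrite('pics/crop.png',cv2.resize(c[:,:,::-1],None,fx=.8,fy=.8))
P=cloud('top',D)
# block top: z 60..80mm
def rect(m,n):
    q=P[m][:,:2]*1000; r=cv2.minAreaRect(q.astype(np.float32)); print(n,m.sum(),r,'zmed',np.median(P[m][:,2]))
v,u=np.mgrid[:420,:560]
reg=(u>395)&(u<485)&(v>215)&(v<265)
rect(reg&(abs(P[...,2]-.07)<.006),'block')
hsv=cv2.cvtColor(I,cv2.COLOR_RGB2HSV)
rect(reg&(abs(P[...,2]-.13)<.012),'handletop')
reg2=(u>215)&(u<300)&(v>120)&(v<245)
rect(reg2&(abs(P[...,2]-.105)<.005),'pumptop')
rect(reg2&(P[...,2]>.004)&(P[...,2]<.03),'stand')
for vv in range(180,240,3): print(vv,(P[vv,226:296:3,2]*1000).astype(int))
E
```

```text
block 1607 ((474.3829040527344, -289.6814270019531), (60.0396728515625, 141.4648895263672), 2.241884469985962) zmed 0.07009061870509992
handletop 243 ((472.86871337890625, -254.06512451171875), (23.74616813659668, 31.99182891845703), 3.4956963062286377) zmed 0.12958940018777074
pumptop 3340 ((584.5935668945312, 73.17167663574219), (109.70569610595703, 162.86639404296875), 86.46060180664062) zmed 0.10408114314804126
stand 1146 ((605.3155517578125, 77.3108901977539), (181.119140625, 271.538330078125), 89.42113494873047) zmed 0.010199707820920723
180 [  0   0  97  99 100 101 102 101  97 100 101 101  97 100  98  99 100  97
  99  10  48  12   0   3]
183 [  1 106 105 107  99  98  99  98 102 101  99  99  99  98 100 101  99  98
  98   9  51   8   0   0]
186 [  2 105 101 107 104 107 105 108 102 105 105 105 102 106 104 106 108 107
 105 104  52   2   0   0]
189 [  0 105 102 106 105 103 104 106 105 105 102 103 105 102 103 104 106 104
 106 106  49   1   0   0]
192 [  2 103 105 105 105 106 105 104 106 105 105 104 103 104 105 108 105 107
 106 107  22   2   0   0]
195 [  0 104 106 105 104 103 106 10
[... 684 characters left out ...]
]
216 [103 105 103 102 103 106 111 110 108 104 105 110 118 112 103 105 105 104
 104  10   6   0   1  -1]
219 [107 106 102 102 106 105 106 104 104 105 106 104 104 106 105 104 105 105
 107   9  11   0   0   0]
222 [  0  72  78  81  85  93  94  97 101 104 106 105 104 104 107 106 104 105
 107  11   8   0   2   3]
225 [10 10  9 11 11 12 10 12  9 44 49 53 60 65 65 69 71 77 81 10 10  0 -1  0]
228 [ 9 12 13  9 11 12 10  9 10  6  9 10  9 10 10 10  7  9 10  8  9  2  3  0]
231 [ 8 13  8  7 10  8 14 11  8 12 12  8  8  8  9  9 10 11 14 11  9  2  0  1]
234 [ 9  9  9 10 12  7 11 12 10  7 10  7 11  8 11 10 10 10 13 14  0  2 -1 -1]
237 [ 0  0  0 -1  0  1 -1  0  0  0  0  2 -1 -1  6  8  8  8 11 10  0  0  0 -2]
```

View pics/crop.png

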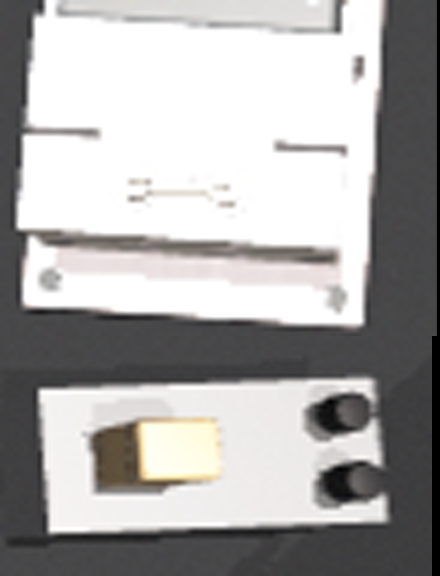

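The crop confirms two dark slots on the pump top and the wedge handle standing free, with both screwdrivers at the far right of the block. Next I'll fit the slots and yaw at sub-pixel level, then grasp the wedge.

```bash
cat > slots.py <<'E'
from h import *
def slots(I,ur=((228,238),(273,282)),v0=198,v1=212):
    g=cv2.cvtColor(I,cv2.COLOR_RGB2GRAY).astype(float); out=[]
    for a,b in ur:
        pts=[]
        for u in range(a,b):
            c=g[v0:v1,u]; w=np.clip(np.median(c)-8-c,0,None)
            if w.sum()>20: pts.append((u,(w*np.arange(v0,v1)).sum()/w.sum(),w.sum()/np.median(c)))
        pts=np.array(pts); W=np.array([ray('top',p[0],p[1],.105) for p in pts]); out.append((pts,W))
    return out
if __name__=='__main__':
    I=np.load('pics/top0.npz')['I']; np.set_printoptions(precision=2,suppress=True)
    for pts,W in slots(I): print(pts.T); print(W[:,:2].T*1000)
    print(cv2.cvtColor(I,cv2.COLOR_RGB2GRAY)[198:212,224:240]); print(cv2.cvtColor(I,cv2.COLOR_RGB2GRAY)[200:212,268:286])
E
python3 slots.py
```

```text
[[228.   229.   230.   231.   232.   233.   234.   235.   236.   237.  ]
 [202.87 202.95 202.95 203.   203.   203.   203.05 203.05 203.19 203.3 ]
 [  0.49   0.45   0.45   0.42   0.42   0.44   0.48   0.47   0.57   0.67]]
[[540.55 540.41 540.42 540.33 540.34 540.35 540.26 540.27 540.   539.8 ]
 [127.26 125.32 123.39 121.46 119.53 117.6  115.67 113.74 111.8  109.87]]
[[273.   274.   275.   276.   277.   278.   279.   280.   281.  ]
 [205.85 205.94 205.95 206.   206.   206.   206.   206.03 206.04]
 [  0.51   0.48   0.49   0.46   0.44   0.43   0.44   0.47   0.47]]
[[535.18 535.   534.99 534.91 534.92 534.93 534.94 534.89 534.88]
 [ 40.33  38.4   36.47  34.54  32.61  30.68  28.75  26.82  24.89]]
[[ 72  70  76 254 255 255 255 255 255 255 255 255 255 255 255 255]
 [ 71  72 132 255 255 255 255 255 255 255 255 255 255 255 255 255]
 [ 71  71 131 255 255 255 255 255 255 255 255 255 255 255 255 255]
 [ 71  73 132 254 255 255 255 255 255 255 255 255 255 255 255 255]
 [ 70  71 141 183 231 241 241 252 254 254 254 255 255 255 255 255]
 [ 73  72  89 118 139 139 139 139 139 134 131 132 129 127 128 174]
[... 738 characters left out ...]
255 255 255 255 255 255]
 [255 255 255 255 255 255 255 255 255 255 255 255 255 255 255 255 255 255]
 [255 255 255 255 255 255 255 255 255 255 255 255 255 255 255 254 255 255]
 [255 255 249 183 181 227 240 241 252 254 254 254 255 255 255 254 255 255]
 [255 255 250 160 136 137 131 127 129 136 138 135 131 133 129 140 255 255]
 [255 255 255 255 255 255 255 254 254 254 254 250 243 242 218 165 255 255]
 [255 255 255 255 255 255 255 255 255 255 255 255 255 255 255 252 255 255]
 [255 255 255 255 255 255 255 255 255 255 255 255 255 255 255 252 255 255]
 [255 255 255 255 255 255 255 255 255 255 255 255 255 255 255 252 255 255]
 [255 255 255 255 255 255 255 255 255 255 255 255 255 255 255 246 255 255]]
```

move_arm:
  translation:
    - [0.5,0.5,0]
    - [1,1,0]
    - [1,1,0]
    - [1,1,0]
    - [1,1,0]
  roll: [0.06,0.12,0.18,0.24,0.3]
  jaw: [1,1,1,1,1]
  force: 60

```text
time: 0.72
tcp_pos: [0.3233, -0.3904, 0.2389]
ee_rot: [-0.0, -0.614, 0.789, 0.0]
force: [0.3, 0.7, 0.4]
width: 1.0
```

move_arm:
  translation:
    - [0.5,0.5,0]
    - [1,1,0]
    - [1,1,0]
  roll: [0.05,0.093,0.093]
  jaw: [1,1,1]

```text
time: 1.1
tcp_pos: [0.444, -0.2693, 0.2389]
ee_rot: [-0.0, 0.721, -0.693, -0.0]
force: [0.8, -0.6, -0.7]
width: 1.0
```

move_arm:
  translation:
    - [0.25,0.137,0]
    - [0.25,0.137,-0.3]
    - [0.25,0.137,-0.5]
    - [0.25,0.137,-0.5]
  roll: [0,0,0,0]
  jaw: [1,1,1,1]

```text
time: 1.6
tcp_pos: [0.4716, -0.2542, 0.1772]
ee_rot: [0.001, 0.72, -0.694, -0.002]
force: [-0.5, -0.6, 1.3]
width: 1.003
```

```bash
python3 - <<'E'
from h import *
I,D=shot('top','top1'); shot('scene','scene1')
print(arm.get_obs())
J=cv2.imread('pics/scene1.png'); cv2.imwrite('pics/c1.png',cv2.resize(J[130:260,110:260],None,fx=4,fy=4))
E
```

```text
{'time': 1.7, 'joint_positions': array([-2.02672921e-01,  2.55368435e-01, -4.34112566e-02,  6.48566881e-04,
       -1.27152204e+00,  2.39229451e-01]), 'joint_vel': array([-0.0026613 , -0.01285781,  0.02187031,  0.00241931,  0.0015806 ,
        0.00104256]), 'joint_efforts': array([ 8.57496145e-02, -3.66477907e+01,  2.21640176e+01,  4.99104604e+00,
       -2.65391398e-03, -3.21926609e-05]), 'tcp_pos': array([ 0.47311805, -0.25507335,  0.18003251]), 'ee_rot': array([ 1.29530843e-04,  7.19978874e-01, -6.93995867e-01,  3.74716870e-04]), 'force': array([-0.53167624, -0.01245657,  0.46336535]), 'moment': array([-0.02672645, -0.04726878,  0.01300863]), 'width': 0.9992514710115662}
```

View pics/c1.png

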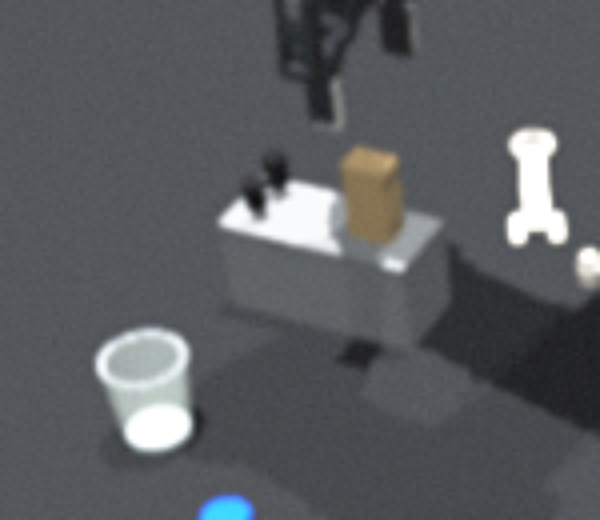

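The gripper hangs above the block, with the handle top at about crop (370,158) and the near finger at (325,110). I'll check that against the projections.

```bash
python3 - <<'E'
from h import *
for p in [(.473,-.254,.13),(.473+.043,-.253,.183),(.473+.053,-.253,.172+.013)]:
    u,v=proj('scene',p); print((u-110)*4,(v-130)*4)
I=np.load('pics/scene1.npz'); P=cloud('scene',I['D'])
hs=cv2.cvtColor(I['I'],cv2.COLOR_RGB2HSV)
m=(hs[...,0]>12)&(hs[...,0]<28)&(hs[...,1]>90); m[:160]=0;m[200:]=0;m[:,:185]=0;m[:,220:]=0
q=P[m]; t=q[q[:,2]>.126]; print(m.sum(),t.mean(0),q.min(0),q.max(0))
E
```

```text
370.85320507106576 157.76584007731083
328.45663104823143 122.82173115708235
319.50481823606333 128.22918775109156
199 [ 0.47888058 -0.25241961  0.12969005] [ 0.46586108 -0.26769598  0.07683333] [ 0.49074311 -0.23799588  0.13379324]
```

move_arm:
  translation:
    - [0,0,-0.3]
    - [0,0,-0.6]
    - [0,0,-0.75]
    - [0,0,-0.75]
    - [0,0,-0.75]
  roll: [0,0,0,0,0]
  jaw: [1,1,1,1,-1]
  force: 60

```text
time: 2.33
tcp_pos: [0.4741, -0.2553, 0.0911]
ee_rot: [-0.001, 0.72, -0.694, 0.001]
force: [-0.3, 0.3, 1.1]
width: 0.817
```

move_arm:
  translation:
    - [0,0,0]
    - [0,0,0]
    - [0,0,0]
    - [0,0,0]
  roll: [0,0,0,0]
  jaw: [-1,-1,-1,-1]

```text
time: 2.82
tcp_pos: [0.4734, -0.2549, 0.09]
ee_rot: [-0.0, 0.72, -0.694, 0.001]
force: [-1.5, 0.5, 4.3]
width: 0.279
```

move_arm:
  translation:
    - [0,0,0.3]
    - [0,0,0.7]
    - [0,0,1]
    - [0.15,0.4,1]
    - [0.3,0.9,1]
  roll: [0,0,0,-0.015,-0.0314]
  jaw: [-1,-1,-1,-1,-1]

```text
time: 3.45
tcp_pos: [0.509, -0.1463, 0.2092]
ee_rot: [0.0, -0.683, 0.73, 0.0]
force: [1.4, -0.9, -0.7]
width: 0.273
```

move_arm:
  translation:
    - [0.1,0.5,0]
    - [0.213,0.95,0]
    - [0.213,0.95,0]
    - [0.213,0.95,0]
    - [0.213,0.95,0]
  roll: [0,0,0,0,0]
  jaw: [-1,-1,-1,-1,-1]

```text
time: 4.08
tcp_pos: [0.5341, -0.0339, 0.2092]
ee_rot: [-0.0, -0.684, 0.729, 0.0]
force: [-0.4, -0.4, -0.6]
width: 0.276
```

```bash
python3 - <<'E'
from h import *
I,D=shot('scene','scene2'); print(arm.get_obs())
J=cv2.imread('pics/scene2.png'); cv2.imwrite('pics/c2.png',cv2.resize(J[140:310,230:370],None,fx=4,fy=3.5*4/3.5)[:600])
E
```

```text
{'time': 4.125, 'joint_positions': array([ 2.29143696e-01,  2.36933204e-01,  7.83673839e-03,  5.89567510e-06,
       -1.34193110e+00, -2.92808802e-01]), 'joint_vel': array([-0.00242988, -0.00148831,  0.00191573, -0.00020142,  0.00148186,
       -0.00102266]), 'joint_efforts': array([ 3.00622182e-01, -3.74115336e+01,  2.36474615e+01,  5.35734639e+00,
        1.75121106e-03,  3.93241178e-03]), 'tcp_pos': array([ 0.53414251, -0.03396268,  0.20923303]), 'ee_rot': array([-1.01517957e-04, -6.84243822e-01,  7.29253302e-01,  5.54062905e-05]), 'force': array([ 0.50733706,  0.34510023, -0.41102405]), 'moment': array([ 0.01196902,  0.05026834, -0.03557158]), 'width': 0.2738431591080688}
```

View pics/c2.png

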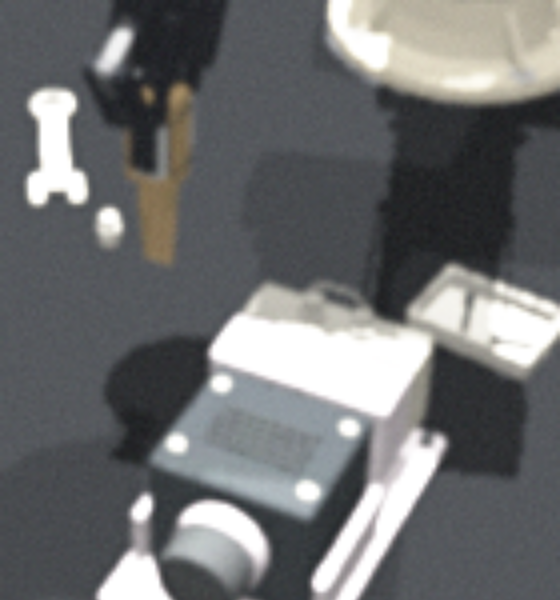

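The wedge is held upright, with its tip at crop (160,265), i.e. pixel (270,206). I'll check that against the projection while moving to hover over the right slot.

move_arm:
  translation:
    - [0.006,0.3,0]
    - [0.006,0.537,0]
    - [0.006,0.537,-0.08]
    - [0.006,0.537,-0.14]
    - [0.006,0.537,-0.14]
  roll: [0,0,0,0,0]
  jaw: [-1,-1,-1,-1,-1]

```text
time: 4.75
tcp_pos: [0.5346, 0.0304, 0.1916]
ee_rot: [-0.001, -0.684, 0.729, 0.0]
force: [0.7, 0.2, -1.5]
width: 0.277
```

```bash
python3 - <<'E'
from h import *
print(proj('scene',(.5341,-.034,.127)))
shot('scene','scene3'); I,D=shot('top','top3'); print(arm.get_obs()['tcp_pos'],arm.get_obs()['force'])
a=cv2.imread('pics/scene3.png')[150:270,235:345]; b=cv2.imread('pics/top3.png')[160:250,215:305]
c=np.zeros((480,800,3),np.uint8); c[:,:440]=cv2.resize(a,(440,480)); c[:360,440:800]=cv2.resize(b,(360,360)); cv2.imwrite('pics/c3.png',c)
E
```

```text
(np.float64(269.6130368233835), np.float64(204.91874976453394))
[0.53515436 0.03070807 0.19252783] [ 0.72751974  0.09660768 -0.08444012]
```

View pics/c3.png

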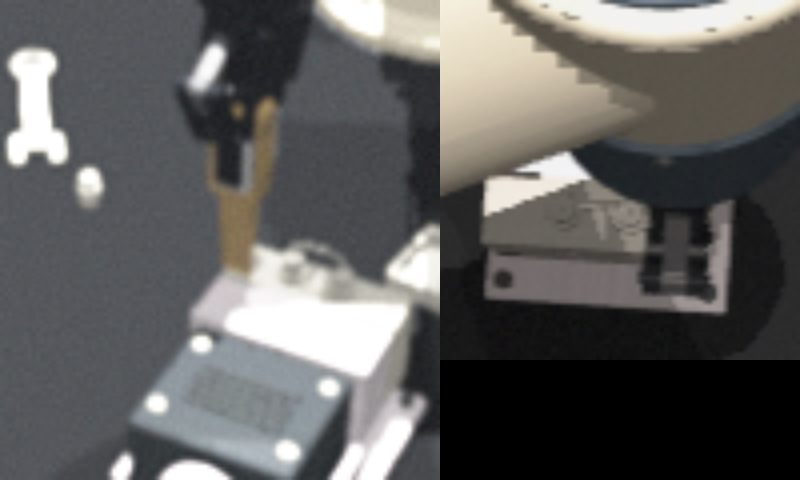

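The tip is just above the right end of the seam (left panel, about (235,270)) and the left slot is still visible in the top view. Next I'll lower it gently to feel for the slot.

move_arm:
  translation:
    - [0,0,-0.03]
    - [0,0,-0.042]
    - [0,0,-0.05]
    - [0,0,-0.058]
    - [0,0,-0.058]
  roll: [0,0,0,0,0]
  jaw: [-1,-1,-1,-1,-1]

```text
time: 5.48
tcp_pos: [0.5354, 0.0314, 0.1866]
ee_rot: [0.0, -0.685, 0.729, -0.001]
force: [-1.2, 0.0, 4.5]
width: 0.27
```

move_arm:
  translation:
    - [0.004,0,-0.002]
    - [0.008,0,-0.002]
    - [0.012,0,-0.002]
    - [0.016,0,-0.002]
    - [0.016,0,-0.002]
  roll: [0,0,0,0,0]
  jaw: [-1,-1,-1,-1,-1]

```text
time: 6.1
tcp_pos: [0.537, 0.0315, 0.1851]
ee_rot: [-0.0, -0.685, 0.729, 0.0]
force: [0.5, -0.0, -0.1]
width: 0.274
```

It dropped in (Fz back to about 0). I'll go slightly deeper to confirm.

move_arm:
  translation:
    - [0,0,-0.008]
    - [0,0,-0.016]
    - [0,0,-0.024]
    - [0,0,-0.024]
  roll: [0,0,0,0]
  jaw: [-1,-1,-1,-1]

```text
time: 6.6
tcp_pos: [0.5369, 0.0315, 0.1822]
ee_rot: [-0.0, -0.685, 0.729, 0.0]
force: [-0.7, 0.5, -0.6]
width: 0.272
```

move_arm:
  translation:
    - [0,0,-0.006]
    - [-0.001,0,-0.012]
    - [-0.002,0,-0.018]
    - [-0.003,0,-0.024]
    - [-0.004,0,-0.03]
  roll: [0,0,0,0,0]
  jaw: [-1,-1,-1,-1,-1]

```text
time: 7.22
tcp_pos: [0.5367, 0.0315, 0.1793]
ee_rot: [0.0, -0.685, 0.729, -0.0]
force: [-2.7, 0.2, 5.8]
width: 0.27
```

move_arm:
  translation:
    - [-0.003,0,-0.006]
    - [-0.004,0,-0.012]
    - [-0.005,0,-0.018]
    - [-0.006,0,-0.024]
    - [-0.007,0,-0.03]
  roll: [0,0,0,0,0]
  jaw: [-1,-1,-1,-1,-1]

```text
time: 7.85
tcp_pos: [0.5363, 0.0314, 0.177]
ee_rot: [0.001, -0.685, 0.729, -0.001]
force: [-4.7, 0.8, 11.7]
width: 0.273
```

move_arm:
  translation:
    - [-0.004,0,0]
    - [-0.004,0,0]
    - [-0.004,0,-0.003]
    - [-0.005,0,-0.006]
    - [-0.006,0,-0.006]
  roll: [0,0,0,0,0]
  jaw: [-1,-1,-1,-1,-1]

```text
time: 8.48
tcp_pos: [0.5361, 0.0314, 0.1764]
ee_rot: [0.001, -0.685, 0.729, -0.001]
force: [-2.5, -0.7, 9.9]
width: 0.274
```

move_arm:
  translation:
    - [-0.001,0,-0.004]
    - [-0.002,0,-0.008]
    - [-0.003,0,-0.012]
    - [-0.003,0,-0.016]
    - [-0.004,0,-0.02]
  roll: [0,0,0,0,0]
  jaw: [-1,-1,-1,-1,-1]

```text
time: 9.1
tcp_pos: [0.5358, 0.0314, 0.1743]
ee_rot: [0.001, -0.685, 0.729, -0.002]
force: [-3.0, -0.2, 11.6]
width: 0.275
```

move_arm:
  translation:
    - [-0.001,0,-0.005]
    - [-0.002,0,-0.01]
    - [-0.003,0,-0.015]
    - [-0.004,0,-0.02]
    - [-0.005,0,-0.025]
  roll: [0,0,0,0,0]
  jaw: [-1,-1,-1,-1,-1]

```text
time: 9.72
tcp_pos: [0.5353, 0.0313, 0.1715]
ee_rot: [0.002, -0.685, 0.728, -0.002]
force: [-2.2, -1.0, 10.9]
width: 0.274
```

move_arm:
  translation:
    - [0,0,0.05]
    - [0,0,0.25]
    - [0,0,0.52]
    - [0,0,0.52]
    - [0,0,0.52]
  roll: [0,0,0,0,0]
  jaw: [-1,-1,-1,-1,-1]

```text
time: 10.35
tcp_pos: [0.5335, 0.0317, 0.2306]
ee_rot: [-0.0, -0.685, 0.729, 0.001]
force: [-0.4, -0.7, -0.1]
width: 0.273
```

move_arm:
  translation:
    - [0.04,0.4,0]
    - [0.074,0.721,0]
    - [0.074,0.721,0]
    - [0.074,0.721,-0.25]
    - [0.074,0.721,-0.34]
  roll: [0,0,0,0,0]
  jaw: [-1,-1,-1,-1,-1]

```text
time: 10.98
tcp_pos: [0.5414, 0.1172, 0.188]
ee_rot: [-0.002, -0.685, 0.729, 0.001]
force: [0.5, 1.4, -0.4]
width: 0.274
```

```bash
python3 - <<'E'
from h import *
shot('top','top4'); o=arm.get_obs(); print(o['tcp_pos'],o['force'])
a=cv2.imread('pics/top4.png')[165:245,215:305]
cv2.imwrite('pics/c4.png',cv2.resize(a,None,fx=6,fy=6))
E
```

```text
[0.54124745 0.11718771 0.18751227] [-0.41986629  1.08242378 -1.91606787]
```

View pics/c4.png

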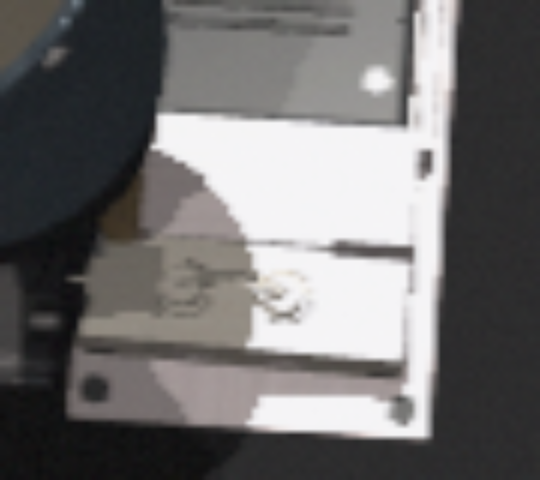

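The right slot at crop (375,248) is visibly wider and the seam gap tapers to nothing toward the left, as expected. I'll quantify it.

```bash
python3 - <<'E'
from h import *; from slots import slots
np.set_printoptions(precision=2,suppress=True)
I=np.load('pics/top4.npz')['I']
for n in('top0','top4'):
    g=cv2.cvtColor(np.load(f'pics/{n}.npz')['I'],cv2.COLOR_RGB2GRAY).astype(float)
    print(n,[round(np.clip((255-g[198:213,u])/255,0,1).sum(),2) for u in range(262,283)]); print(g[201:211,272:283:2].astype(int)); print(g[212:232,266:280:3].astype(int).T)
o=arm.get_obs();print(o['tcp_pos'],o['force'])
E
```

```text
top0 [np.float64(0.0), np.float64(0.0), np.float64(0.0), np.float64(0.0), np.float64(0.0), np.float64(0.0), np.float64(0.0), np.float64(0.0), np.float64(0.04), np.float64(0.65), np.float64(0.76), np.float64(0.57), np.float64(0.55), np.float64(0.56), np.float64(0.51), np.float64(0.47), np.float64(0.47), np.float64(0.49), np.float64(0.53), np.float64(0.53), np.float64(0.64)]
[[255 255 255 255 255 255]
 [255 255 255 255 255 255]
 [255 255 255 255 255 255]
 [255 255 255 255 255 255]
 [181 240 252 254 255 255]
 [136 131 129 138 131 129]
 [255 255 254 254 243 218]
 [255 255 255 255 255 255]
 [255 255 255 255 255 255]
 [255 255 255 255 255 255]]
[[255 255 254 253 255 255 255 255 255 255 255 186 118 126 187 228 227 228
  231 255]
 [255 255 255 255 255 255 255 255 255 255 255 238 117 119 159 228 227 227
  232 255]
 [255 255 255 255 255 255 255 255 255 255 255 254 115 119 151 228 229 227
  233 255]
 [255 255 255 255 255 255 255 255 255 255 255 255 117 118 115 226 226 225
  230 255]
 [255 255 255 255 255 255 255 255 255 255 255 255 165 117  87 204 226 226
  225 230]]
top4 [np.float64(1.03), np.
[... 390 characters left out ...]
245 245 245 245 245]
 [245 245 245 245 245 245]
 [244 244 244 244 245 245]
 [120 170 205 216 237 243]
 [ 82  81  81  80  81  82]
 [129 109  86  87  87  83]
 [245 244 234 226 197 162]
 [245 245 245 245 244 244]
 [244 245 244 245 244 245]]
[[244 228 237 210 224 234 245 245 245 245 245 243  77  78  82 157 155 156
  160 245]
 [245 244 244 244 245 244 245 244 245 245 245 243 123  76  80 135 156 154
  161 245]
 [245 244 245 244 245 244 245 245 245 245 245 244 169  76  77 118 157 156
  163 245]
 [244 245 245 245 245 245 244 245 245 245 245 244 218  78  79  94 154 153
  159 245]
 [245 245 244 245 245 244 245 245 245 245 245 245 243  74  77  54 153 154
  153 158]]
[0.54 0.12 0.19] [-0.42  1.08 -1.92]
```

move_arm:
  translation:
    - [0.006,0,0]
    - [0.006,0,-0.01]
    - [0.006,0,-0.02]
  roll: [0,0,0]
  jaw: [-1,-1,-1]

```text
time: 11.4
tcp_pos: [0.5439, 0.1181, 0.189]
ee_rot: [0.001, -0.685, 0.729, -0.0]
force: [0.2, -0.2, -0.0]
width: 0.273
```

```bash
python3 -c "
from h import *
o=arm.get_obs();print(o['tcp_pos'],o['force'],o['joint_vel'])"
```

```text
[0.54389213 0.11808035 0.18895704] [ 0.18720501 -0.15601334 -0.01694854] [ 0.00121494  0.00619202 -0.02459615 -0.00157617  0.02291931 -0.00075852]
```

move_arm:
  translation:
    - [0,0,-0.006]
    - [0,0,-0.018]
    - [0,0,-0.03]
    - [0,0,-0.035]
    - [0,0,-0.035]
  roll: [0,0,0,0,0]
  jaw: [-1,-1,-1,-1,-1]

```text
time: 12.02
tcp_pos: [0.5438, 0.1181, 0.1866]
ee_rot: [0.001, -0.685, 0.728, -0.001]
force: [-4.7, 1.6, 11.8]
width: 0.271
```

Contact with the top, on the housing side as predicted (target 0.5424). I'll ease off and sweep toward -x.

move_arm:
  translation:
    - [0,0,0.01]
    - [-0.004,0,0.01]
    - [-0.008,0,0.01]
    - [-0.012,0,0.01]
    - [-0.012,0,0.01]
  roll: [0,0,0,0,0]
  jaw: [-1,-1,-1,-1,-1]

```text
time: 12.65
tcp_pos: [0.5433, 0.1181, 0.1867]
ee_rot: [0.001, -0.685, 0.729, -0.001]
force: [0.9, -0.5, 4.7]
width: 0.274
```

move_arm:
  translation:
    - [-0.004,0,0]
    - [-0.008,0,0]
    - [-0.012,0,0]
    - [-0.012,0,0]
  roll: [0,0,0,0]
  jaw: [-1,-1,-1,-1]

```text
time: 13.15
tcp_pos: [0.541, 0.1181, 0.1851]
ee_rot: [0.0, -0.685, 0.729, -0.0]
force: [3.2, 0.1, 0.7]
width: 0.267
```

In the left slot. Now I'll work it down, aiming for about 21 mm depth.

move_arm:
  translation:
    - [0.006,0,-0.006]
    - [0.006,0,-0.014]
    - [0.006,0,-0.022]
    - [0.006,0,-0.03]
    - [0.005,0,-0.037]
  roll: [0,0,0,0,0]
  jaw: [-1,-1,-1,-1,-1]

```text
time: 13.78
tcp_pos: [0.5416, 0.1181, 0.181]
ee_rot: [0.0, -0.685, 0.729, -0.0]
force: [2.8, 0.4, 0.1]
width: 0.277
```

move_arm:
  translation:
    - [-0.001,0,-0.006]
    - [-0.002,0,-0.012]
    - [-0.003,0,-0.018]
    - [-0.004,0,-0.023]
    - [-0.005,0,-0.028]
  roll: [0,0,0,0,0]
  jaw: [-1,-1,-1,-1,-1]

```text
time: 14.4
tcp_pos: [0.5414, 0.1181, 0.1782]
ee_rot: [0.001, -0.685, 0.729, -0.001]
force: [4.7, -0.4, 4.2]
width: 0.276
```

move_arm:
  translation:
    - [0.006,0,-0.005]
    - [0.006,0,-0.01]
    - [0.005,0,-0.016]
    - [0.004,0,-0.022]
    - [0.003,0,-0.028]
  roll: [0,0,0,0,0]
  jaw: [-1,-1,-1,-1,-1]

```text
time: 15.02
tcp_pos: [0.5412, 0.118, 0.1752]
ee_rot: [0.0, -0.685, 0.729, -0.0]
force: [2.5, -0.1, 8.8]
width: 0.275
```

Depth is 11.4 mm at 8.8 N. I'll continue at the steady rate that worked.

move_arm:
  translation:
    - [0,0,-0.005]
    - [-0.001,0,-0.01]
    - [-0.002,0,-0.015]
    - [-0.003,0,-0.02]
    - [-0.003,0,-0.025]
  roll: [0,0,0,0,0]
  jaw: [-1,-1,-1,-1,-1]

```text
time: 15.65
tcp_pos: [0.5408, 0.118, 0.1724]
ee_rot: [0.001, -0.685, 0.729, -0.0]
force: [2.5, -0.1, 8.9]
width: 0.271
```

move_arm:
  translation:
    - [-0.001,0,-0.004]
    - [-0.001,0,-0.008]
    - [-0.002,0,-0.012]
    - [-0.003,0,-0.016]
    - [-0.003,0,-0.02]
  roll: [0,0,0,0,0]
  jaw: [-1,-1,-1,-1,-1]

```text
time: 16.27
tcp_pos: [0.5405, 0.1181, 0.17]
ee_rot: [0.001, -0.685, 0.729, -0.0]
force: [1.7, 0.2, 7.7]
width: 0.274
```

move_arm:
  translation:
    - [-0.001,0,-0.005]
    - [-0.002,0,-0.01]
    - [-0.003,0,-0.015]
    - [-0.003,0,-0.02]
    - [-0.004,0,-0.025]
  roll: [0,0,0,0,0]
  jaw: [-1,-1,-1,-1,-1]

```text
time: 16.9
tcp_pos: [0.5401, 0.1182, 0.1671]
ee_rot: [0.001, -0.685, 0.729, -0.0]
force: [2.2, 0.5, 9.8]
width: 0.272
```

move_arm:
  translation:
    - [-0.001,0,-0.004]
    - [-0.001,0,-0.008]
    - [-0.002,0,-0.011]
    - [-0.002,0,-0.011]
  roll: [0,0,0,0]
  jaw: [-1,-1,-1,-1]

```text
time: 17.4
tcp_pos: [0.5398, 0.1182, 0.1656]
ee_rot: [0.001, -0.685, 0.729, -0.0]
force: [3.1, -0.2, 8.4]
width: 0.277
```

```bash
python3 - <<'E'
from h import *
shot('top','top5')
for n in('top4','top5'):
    g=cv2.cvtColor(np.load(f'pics/{n}.npz')['I'],cv2.COLOR_RGB2GRAY).astype(int)
    print(n); print(g[201:211,272:283:2]); print(g[201:212,246:270:3]); print(g[219:232,232:282:4].T)
E
```

```text
top4
[[244 244 245 244 245 245]
 [245 245 245 245 245 245]
 [245 245 245 245 245 245]
 [244 244 244 244 245 245]
 [120 170 205 216 237 243]
 [ 82  81  81  80  81  82]
 [129 109  86  87  87  83]
 [245 244 234 226 197 162]
 [245 245 245 245 244 244]
 [244 245 244 245 244 245]]
[[149 150 150 244 245 245 245 245]
 [152 150 151 229 245 245 245 245]
 [151 150 152 229 245 244 245 244]
 [124 127 133 151 244 243 244 244]
 [136 136 122 111 177 163 206 218]
 [136 135 136 135 245 245 219 179]
 [135 135 136 136 244 244 245 245]
 [ 97 136 137 136 245 245 244 244]
 [112 122 137 135 244 244 244 244]
 [140 103 103 103 228 234 220 244]
 [119 101 120 140 219 243 240 245]]
[[142 140  85  76  43 105 112 112 104  67  39  53  64]
 [141 139 106  76  74  92 112 113 113 114 113 113 112]
 [138 138 122  73  67  96 142 142 113 114 113 113 115]
 [140 139 138  86  77  80 143 155 155 154 156 155 143]
 [140 139 139 106  76  87 114 155 155 155 156 157 157]
 [142 140 141 123  75  77  96 155 154 154 154 156 156]
 [141 143 174 227 113  76  80 137 156 157 156 156 155]
 [245 245 245 243 170  77  92 119 160 159 161 166 245
[... 955 characters left out ...]
41  75  76  50 112 107  66  39  55  65]
 [104 104 106 140  87  74  75 108 115 113 114 113 114]
 [104 103 103 136  92  74  76 135 156 155 142 114 114]
 [145 139 140 138 108  75  84 116 156 156 157 155 156]
 [142 141 140 140 122  75  94  99 156 156 156 156 156]
 [143 142 142 142 125  76  74  97 154 155 157 157 157]
 [144 144 146 228 227  77  75  81 158 158 158 159 156]
 [231 245 245 245 244 124  75  87 141 160 161 167 246]
 [179 245 245 245 244 156  77  97 125 155 156 162 245]
 [245 245 245 245 244 170  77  79 119 155 156 163 245]
 [245 245 245 245 245 218  76  76 100 156 157 164 245]
 [245 245 245 245 245 244  76  76  63 153 154 161 245]
 [245 245 245 245 245 244 109  75  60 145 157 157 120]]
```

Edge slopes give right about 1.9 mm and left about 3.8 mm, which agrees with the depth estimate. Back to the right slot now.

move_arm:
  translation:
    - [0,0,0.05]
    - [0,0,0.3]
    - [0,0,0.55]
    - [0,-0.2,0.55]
    - [-0.014,-0.5,0.55]
  roll: [0,0,0,0,0]
  jaw: [-1,-1,-1,-1,-1]

```text
time: 18.08
tcp_pos: [0.5355, 0.0582, 0.2286]
ee_rot: [-0.002, -0.685, 0.728, 0.002]
force: [-0.2, -0.9, -0.1]
width: 0.274
```

move_arm:
  translation:
    - [-0.014,-0.227,0]
    - [-0.014,-0.227,-0.15]
    - [-0.014,-0.227,-0.3]
    - [-0.014,-0.227,-0.33]
    - [-0.014,-0.227,-0.33]
  roll: [0,0,0,0,0]
  jaw: [-1,-1,-1,-1,-1]

```text
time: 18.7
tcp_pos: [0.5353, 0.0309, 0.1903]
ee_rot: [-0.001, -0.685, 0.729, 0.001]
force: [1.0, 0.6, -0.2]
width: 0.269
```

```bash
cat > gap.py <<'E'
from h import *
import sys
def edge(n,us):
    g=cv2.cvtColor(np.load(f'pics/{n}.npz')['I'],cv2.COLOR_RGB2GRAY).astype(float); W=[]
    for u in us:
        c=g[212:232,u]; hi=np.median(c[:8]); k=np.argmin(np.diff(c)); 
        i=next(j for j in range(20) if c[j]<hi*.9); lo=c[i+1]
        W.append(ray('top',u,212+i+np.clip((c[i]-lo)/(hi-lo),0,1)-.5,.105)[:2]*1000)
    W=np.array(W); p=np.polyfit(W[:,1],W[:,0],1); return p,[np.polyval(p,y) for y in(121,27.5)]
E
python3 - <<'E'
from gap import *
shot('top','top6'); o=arm.get_obs(); print(o['tcp_pos'],o['force'])
g=cv2.cvtColor(np.load('pics/top6.npz')['I'],cv2.COLOR_RGB2GRAY).astype(int); print(g[216:228,226:266:5].T); print(g[199:210,226:250:3])
for n,us in(('top0',range(228,280,2)),('top4',range(258,280)),('top5',range(258,280)),('top6',range(228,252))): 
    try: print(n,edge(n,us))
    except Exception as e: print(n,e)
E
```

```text
[0.53582766 0.03096296 0.19089588] [ 0.35829908 -0.55011227 -0.04133032]
[[ 87  92  92  94  95  96  84  46  37  42  55  58]
 [100 100 100 101 100 100 101  66  64  44 110  87]
 [101 101 101 101 102 101 102  75  68  69  98 110]
 [ 99 102 102 102  99 100  99  82  64  67  94 112]
 [ 90  84  86 104 100 100 100  90  67  76  83 108]
 [103 102 103 103 104 101 101  90  68  66  78 111]
 [116 116 115 117 102 101 103 102  67  66  69 114]
 [134 102 135 107 129 129 128 103  75  66  75 102]]
[[120 115  99  86  98 243 243 243]
 [113  99  88  92 235 242 242 243]
 [ 97  90  89 230 243 243 243 242]
 [ 88  82 187 234 242 243 243 243]
 [ 82  71  71  69  71 241 242 242]
 [ 42  92  71  72  70 106 117 165]
 [ 49 189 103 104 100 126  87  71]
 [162 217 204 178 208 234 233  99]
 [161 234 235 234 234 231  96  98]
 [163 234 235 234 234  97  96  98]
 [205 234 235 233  99 101  99  98]]
top0 (array([5.01516790e-02, 5.05571859e+02]), [np.float64(511.64021223864745), np.float64(506.9510302552194)])
top4 (array([  0.66443173, 474.36304723]), [np.float64(554.7592869405636), np.float64(492.6349198936862)])
top5 (array([  0.58047538, 476.8282159 ]), [np.float64(547.0657367464671), np.float64(492.79128882016187)])
top6 (array([-3.17943781e-01,  5.38823445e+02]), [np.float64(500.35224702535373), np.float64(530.079990537049)])gap.py:8: RuntimeWarning: divide by zero encountered in scalar divide
  W.append(ray('top',u,212+i+np.clip((c[i]-lo)/(hi-lo),0,1)-.5,.105)[:2]*1000)
```

move_arm:
  translation:
    - [0,0,-0.02]
    - [0,0,-0.05]
    - [0,0,-0.08]
    - [0,0,-0.11]
    - [0,0,-0.12]
  roll: [0,0,0,0,0]
  jaw: [-1,-1,-1,-1,-1]

```text
time: 19.38
tcp_pos: [0.536, 0.0308, 0.176]
ee_rot: [-0.0, -0.685, 0.729, 0.0]
force: [-0.6, 0.4, -0.3]
width: 0.275
```

move_arm:
  translation:
    - [0,0,-0.006]
    - [-0.001,0,-0.013]
    - [-0.002,0,-0.02]
    - [-0.003,0,-0.027]
    - [-0.004,0,-0.034]
  roll: [0,0,0,0,0]
  jaw: [-1,-1,-1,-1,-1]

```text
time: 20.0
tcp_pos: [0.5357, 0.0307, 0.1729]
ee_rot: [0.0, -0.685, 0.729, -0.0]
force: [-3.7, -0.1, 6.3]
width: 0.278
```

move_arm:
  translation:
    - [-0.003,0,-0.005]
    - [-0.005,0,-0.01]
    - [-0.006,0,-0.015]
    - [-0.007,0,-0.02]
    - [-0.008,0,-0.025]
  roll: [0,0,0,0,0]
  jaw: [-1,-1,-1,-1,-1]

```text
time: 20.62
tcp_pos: [0.5354, 0.0307, 0.1711]
ee_rot: [0.001, -0.685, 0.729, -0.001]
force: [-4.5, 1.6, 11.0]
width: 0.272
```

move_arm:
  translation:
    - [-0.001,0,-0.005]
    - [-0.002,0,-0.01]
    - [-0.003,0,-0.015]
    - [-0.004,0,-0.02]
    - [-0.005,0,-0.025]
  roll: [0,0,0,0,0]
  jaw: [-1,-1,-1,-1,-1]

```text
time: 21.25
tcp_pos: [0.535, 0.0307, 0.1684]
ee_rot: [0.001, -0.685, 0.728, -0.001]
force: [-4.7, 0.1, 11.9]
width: 0.279
```

Depth is 18.2 mm. I'll bias slightly to -x to balance the walls and continue.

move_arm:
  translation:
    - [-0.004,0,-0.004]
    - [-0.005,0,-0.008]
    - [-0.006,0,-0.013]
    - [-0.007,0,-0.018]
    - [-0.008,0,-0.023]
  roll: [0,0,0,0,0]
  jaw: [-1,-1,-1,-1,-1]

```text
time: 21.88
tcp_pos: [0.5345, 0.0307, 0.1659]
ee_rot: [0.002, -0.685, 0.728, -0.002]
force: [-3.2, 0.8, 11.1]
width: 0.279
```

move_arm:
  translation:
    - [-0.001,0,-0.005]
    - [-0.002,0,-0.01]
    - [-0.003,0,-0.015]
    - [-0.004,0,-0.02]
    - [-0.004,0,-0.024]
  roll: [0,0,0,0,0]
  jaw: [-1,-1,-1,-1,-1]

```text
time: 22.5
tcp_pos: [0.5341, 0.0307, 0.163]
ee_rot: [0.002, -0.685, 0.728, -0.002]
force: [-4.6, 0.3, 12.0]
width: 0.273
```

move_arm:
  translation:
    - [-0.003,0,-0.004]
    - [-0.004,0,-0.008]
    - [-0.005,0,-0.013]
    - [-0.005,0,-0.018]
    - [-0.005,0,-0.02]
  roll: [0,0,0,0,0]
  jaw: [-1,-1,-1,-1,-1]

```text
time: 23.12
tcp_pos: [0.5337, 0.0307, 0.1606]
ee_rot: [0.002, -0.685, 0.728, -0.002]
force: [-1.9, 0.7, 11.2]
width: 0.272
```

```bash
python3 - <<'E'
from h import *
shot('top','top7'); o=arm.get_obs(); print(o['tcp_pos'],o['force'])
a=cv2.imread('pics/top7.png')[175:235,220:295]
cv2.imwrite('pics/c7.png',cv2.resize(a,None,fx=8,fy=8))
E
```

```text
[0.5336458  0.03068048 0.16054567] [-2.8270492   0.60830304 10.02275015]
```

View pics/c7.png

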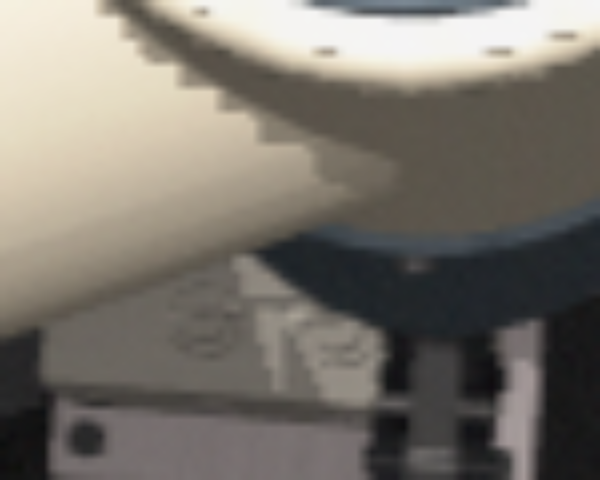

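The head is clearly off at the right, with the wedge in at 26 mm; the arm hides the left slot here. Now the left slot to the same depth.

move_arm:
  translation:
    - [0,0,0.05]
    - [0,0,0.3]
    - [0,0,0.6]
    - [0.02,0.2,0.6]
    - [0.06,0.6,0.6]
  roll: [0,0,0,0,0]
  jaw: [-1,-1,-1,-1,-1]

```text
time: 23.8
tcp_pos: [0.5395, 0.1027, 0.2307]
ee_rot: [0.0, -0.684, 0.73, -0.0]
force: [1.0, 0.1, -0.4]
width: 0.277
```

move_arm:
  translation:
    - [0,0.132,0]
    - [0,0.132,-0.15]
    - [0,0.132,-0.3]
    - [0,0.132,-0.34]
    - [0,0.132,-0.34]
  roll: [0,0,0,0,0]
  jaw: [-1,-1,-1,-1,-1]

```text
time: 24.42
tcp_pos: [0.5394, 0.1184, 0.1895]
ee_rot: [-0.0, -0.685, 0.729, -0.0]
force: [0.2, -0.3, 0.2]
width: 0.271
```

move_arm:
  translation:
    - [0.007,0,-0.03]
    - [0.007,0,-0.06]
    - [0.007,0,-0.09]
    - [0.007,0,-0.12]
    - [0.007,0,-0.14]
  roll: [0,0,0,0,0]
  jaw: [-1,-1,-1,-1,-1]

```text
time: 25.05
tcp_pos: [0.5401, 0.1186, 0.1723]
ee_rot: [-0.0, -0.685, 0.729, 0.0]
force: [0.8, 0.2, -1.1]
width: 0.272
```

move_arm:
  translation:
    - [0,0,-0.006]
    - [0,0,-0.013]
    - [0,0,-0.02]
    - [-0.001,0,-0.027]
    - [-0.002,0,-0.034]
  roll: [0,0,0,0,0]
  jaw: [-1,-1,-1,-1,-1]

```text
time: 25.68
tcp_pos: [0.5401, 0.1187, 0.1687]
ee_rot: [0.0, -0.685, 0.729, -0.0]
force: [1.0, 0.5, -0.6]
width: 0.275
```

move_arm:
  translation:
    - [-0.001,0,-0.005]
    - [-0.002,0,-0.01]
    - [-0.003,0,-0.015]
    - [-0.004,0,-0.02]
    - [-0.004,0,-0.025]
  roll: [0,0,0,0,0]
  jaw: [-1,-1,-1,-1,-1]

```text
time: 26.3
tcp_pos: [0.5399, 0.1187, 0.1662]
ee_rot: [0.001, -0.685, 0.729, -0.0]
force: [1.4, -0.1, 4.1]
width: 0.273
```

move_arm:
  translation:
    - [-0.001,0,-0.005]
    - [-0.002,0,-0.01]
    - [-0.003,0,-0.015]
    - [-0.004,0,-0.02]
    - [-0.005,0,-0.025]
  roll: [0,0,0,0,0]
  jaw: [-1,-1,-1,-1,-1]

```text
time: 26.92
tcp_pos: [0.5396, 0.1187, 0.164]
ee_rot: [0.001, -0.685, 0.729, -0.001]
force: [-0.3, -0.4, 8.5]
width: 0.276
```

Depth is 22.6 mm. I'll continue to 26.

move_arm:
  translation:
    - [-0.001,0,-0.005]
    - [-0.002,0,-0.01]
    - [-0.003,0,-0.015]
    - [-0.004,0,-0.02]
    - [-0.004,0,-0.024]
  roll: [0,0,0,0,0]
  jaw: [-1,-1,-1,-1,-1]

```text
time: 27.55
tcp_pos: [0.5393, 0.1187, 0.1614]
ee_rot: [0.001, -0.685, 0.729, -0.001]
force: [0.4, -0.0, 9.5]
width: 0.273
```

move_arm:
  translation:
    - [-0.001,0,-0.003]
    - [-0.001,0,-0.006]
    - [-0.001,0,-0.006]
  roll: [0,0,0]
  jaw: [-1,-1,-1]

```text
time: 27.92
tcp_pos: [0.5391, 0.1188, 0.1606]
ee_rot: [0.001, -0.685, 0.729, -0.001]
force: [-0.2, -0.0, 8.2]
width: 0.275
```

move_arm:
  translation:
    - [0,0,0.05]
    - [0,0,0.3]
    - [0,0,0.6]
    - [0,-0.4,0.6]
    - [0,-0.9,0.6]
  roll: [0,0,0,0,0]
  jaw: [-1,-1,-1,-1,-1]

```text
time: 28.55
tcp_pos: [0.5372, 0.0105, 0.2301]
ee_rot: [-0.001, -0.686, 0.728, 0.001]
force: [0.3, -0.6, 0.2]
width: 0.275
```

move_arm:
  translation:
    - [-0.1,-0.5,0]
    - [-0.2,-1,0]
    - [-0.2,-1,0]
  roll: [0,0.015,0.0314]
  jaw: [-1,-1,-1]

```text
time: 28.92
tcp_pos: [0.5119, -0.1125, 0.23]
ee_rot: [0.001, 0.719, -0.695, -0.002]
force: [0.2, 1.3, -0.7]
width: 0.272
```

move_arm:
  translation:
    - [-0.15,-0.5,0]
    - [-0.3,-0.95,0]
    - [-0.3,-0.95,0]
  roll: [0,0,0]
  jaw: [-1,-1,-1]

```text
time: 29.3
tcp_pos: [0.4759, -0.2256, 0.2298]
ee_rot: [0.001, 0.718, -0.696, -0.002]
force: [-0.1, 0.8, -0.9]
width: 0.274
```

```bash
python3 - <<'E'
from h import *
shot('top','top8'); o=arm.get_obs(); print(o['tcp_pos'],o['force'])
a=cv2.imread('pics/top8.png')[175:235,220:295]
cv2.imwrite('pics/c8.png',cv2.resize(a,None,fx=8,fy=8))
g=cv2.cvtColor(np.load('pics/top8.npz')['I'],cv2.COLOR_RGB2GRAY).astype(int)
print(g[198:212,226:244:2].T); print(g[198:214,244:286:3].T); print(g[217:230,224:284:4].T)
E
```

```text
[ 0.47666036 -0.22416166  0.22985864] [ 1.2927987   0.5047197  -0.75464918]
[[ 42  78  78  79  84  40  41  43  83 166 205 206 209 210]
 [235 236 236 234 147  67  85 116 206 235 234 234 234 234]
 [236 235 235 235 159  73  88 202 135 235 234 235 235 234]
 [236 236 235 235 201  74  76 122 111 235 235 235 235 235]
 [235 235 235 235 200  75  77 127  86 226 235 234 234 234]
 [235 236 236 235 233  73  75 119  76 202 234 235 235 235]
 [235 235 235 236 232  74  75 109 115 201 235 235 234 234]
 [235 235 235 235 235 209  76 107 114 220 235 234 235 235]
 [235 235 235 235 235 233 114  74 122 234 235 235 235 235]]
[[236 235 235 235 235 233 115  73  82 235 234 234 233 193 235 235]
 [236 236 236 236 236 235 158  73  78 218 234 234 234 211 219 194]
 [236 235 235 236 235 236 200  75  76 203 235 234 235 235 230 223]
 [235 235 236 235 235 235 226  73  70 157 235 234 235 235 230 236]
 [236 235 235 235 235 235 234 103  74 119 234 235 235 236 236 230]
 [235 235 236 236 235 235 234 111  73  96 236 236 235 236 234 191]
 [236 236 235 236 235 235 234 159  72  79 218 235 235 235 218 235]
 [235 235 235 235 235 2
[... 572 characters left out ...]
35 235 235 199  68  60  80 132  71  53]
 [235 236 235 235 235 235 234  70  68  77 142 141 150]
 [235 236 236 235 235 235 233 112  69  71 132 142 141]
 [186 172 198 236 235 235 234 156  68  71 110 143 142]
 [210 180 218 235 235 235 235 200  68  82  91 143 143]
 [235 235 235 236 236 236 235 234  68  69  73 142 143]
 [184 236 236 235 236 236 235 234 114  69  74 125 144]
 [223 161 150 163 236 236 235 235 186  69  80 110 147]
 [203 126 210 173 236 235 235 235 198  70  85  93 142]
 [235 235 235 235 235 235 235 235 233 100  69  74 144]
 [235 235 235 235 235 236 236 235 233 142  71  72 124]
 [235 235 236 235 235 236 235 236 235 200  68  63 100]
 [235 235 235 235 235 235 235 235 235 226  68  66  79]]
```

View pics/c8.png

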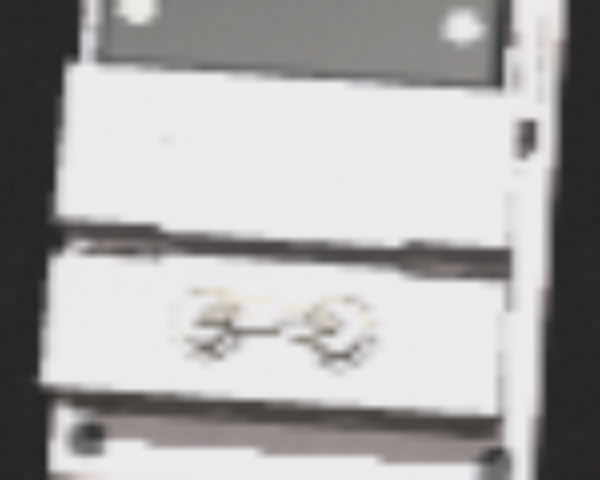

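The crop shows an even dark seam gap along the whole length (rows about 225–265 of the crop). That is about 2.5 px, or 4.7–5.1 mm at both ends. The head's front edge has slope 0.068 against 0.065 at home, so it is about 0.25 mm out of square, and it has moved about 5.2 mm. Now I'll return the wedge.

move_arm:
  translation:
    - [-0.027,-0.256,0]
    - [-0.027,-0.256,0]
    - [-0.027,-0.256,0]
    - [-0.027,-0.256,0]
  roll: [0,0,0,0]
  jaw: [-1,-1,-1,-1]

```text
time: 29.85
tcp_pos: [0.4752, -0.253, 0.2309]
ee_rot: [-0.0, 0.72, -0.694, -0.0]
force: [-0.1, -0.4, -0.3]
width: 0.271
```

move_arm:
  translation:
    - [-0.015,-0.016,0]
    - [-0.015,-0.016,-0.2]
    - [-0.015,-0.016,-0.4]
    - [-0.015,-0.016,-0.6]
    - [-0.015,-0.016,-0.6]
  roll: [0,0,0,0,0]
  jaw: [-1,-1,-1,-1,-1]

```text
time: 30.48
tcp_pos: [0.472, -0.2554, 0.1575]
ee_rot: [0.001, 0.72, -0.694, -0.002]
force: [-0.4, -0.1, -0.2]
width: 0.271
```

move_arm:
  translation:
    - [0,0,-0.03]
    - [0,0,-0.06]
    - [0,0,-0.1]
    - [0,0,-0.14]
    - [0,0,-0.15]
  roll: [0,0,0,0,0]
  jaw: [-1,-1,-1,-1,-1]

```text
time: 31.1
tcp_pos: [0.473, -0.2559, 0.1406]
ee_rot: [0.0, 0.72, -0.694, -0.0]
force: [-0.3, -0.2, -0.4]
width: 0.278
```

move_arm:
  translation:
    - [0.003,0.008,-0.08]
    - [0.003,0.008,-0.18]
    - [0.003,0.008,-0.28]
    - [0.003,0.008,-0.36]
    - [0.003,0.008,-0.405]
  roll: [0,0,0,0,0]
  jaw: [-1,-1,-1,-1,-1]

```text
time: 31.72
tcp_pos: [0.4733, -0.255, 0.0915]
ee_rot: [0.0, 0.72, -0.694, -0.0]
force: [0.7, 0.2, -1.1]
width: 0.27
```

move_arm:
  translation:
    - [0,0,-0.006]
    - [0,0,-0.006]
  roll: [0,0]
  jaw: [-1,-1]

```text
time: 31.98
tcp_pos: [0.4738, -0.2551, 0.092]
ee_rot: [-0.0, 0.72, -0.694, 0.0]
force: [0.2, 0.4, -0.5]
width: 0.274
```

move_arm:
  translation:
    - [0,0,-0.008]
    - [0,0,-0.012]
    - [0,0,-0.012]
    - [0,0,-0.012]
    - [0,0,-0.012]
  roll: [0,0,0,0,0]
  jaw: [-1,-1,-1,-0.2,0.3]

```text
time: 32.6
tcp_pos: [0.4737, -0.2551, 0.0904]
ee_rot: [-0.0, 0.72, -0.694, 0.0]
force: [-0.2, -1.3, -0.0]
width: 0.6
```

move_arm:
  translation:
    - [0,0,0]
    - [0,0,0]
    - [0,0,0]
    - [0,0,0.1]
    - [0,0,0.3]
  roll: [0,0,0,0,0]
  jaw: [0.6,1,1,1,1]

```text
time: 33.22
tcp_pos: [0.473, -0.2549, 0.1265]
ee_rot: [0.0, 0.72, -0.694, -0.001]
force: [0.5, -0.6, 1.2]
width: 1.001
```

move_arm:
  translation:
    - [0,0,0.4]
    - [0,0,0.8]
    - [-0.4,0,0.9]
    - [-0.8,0,0.9]
    - [-0.8,0,0.9]
  roll: [0,0,0,0,0]
  jaw: [1,1,1,1,1]

```text
time: 33.85
tcp_pos: [0.3753, -0.2551, 0.2361]
ee_rot: [-0.001, 0.72, -0.694, 0.001]
force: [0.4, -0.4, 0.0]
width: 1.001
```

```bash
python3 - <<'E'
from h import *
I,D=shot('top','top9'); S,DS=shot('scene','scene9'); o=arm.get_obs(); print(o['time'],o['tcp_pos'],o['force'],o['width'])
P=cloud('top',D); v,u=np.mgrid[:420,:560]; reg=(u>395)&(u<485)&(v>215)&(v<265)
for z in(.13,.10):
    m=reg&(abs(P[...,2]-z)<.012)
    if m.sum()>5: print(z,m.sum(),cv2.minAreaRect((P[m][:,:2]*1000).astype(np.float32)),np.median(P[m][:,2]))
g=cv2.cvtColor(I,cv2.COLOR_RGB2GRAY).astype(int); print(g[201:211,244:271:3].T)
c=np.zeros((420,800,3),np.uint8); c[:,:560]=I[:,:,::-1]; c[:320,560:]=cv2.resize(S[150:250,135:210,::-1],(240,320)); cv2.imwrite('pics/c9.png',c)
E
```

```text
33.95 [ 0.37756009 -0.25518446  0.23537377] [ 0.04507321 -0.13329069 -0.02438541] 1.001317862850891
[[241 241 239 120  76  84 240 240 240 240]
 [240 241 241 165  77  82 224 240 240 239]
 [241 241 241 210  76  80 211 240 240 240]
 [241 241 240 231  77  75 166 240 240 241]
 [241 241 241 239 107  77 122 240 240 241]
 [241 240 241 239 117  76 102 240 240 241]
 [242 241 241 239 166  77  81 224 240 240]
 [241 241 240 240 209  76  80 212 240 240]
 [241 240 241 241 231  78  82 168 241 241]]
```

View pics/c9.png

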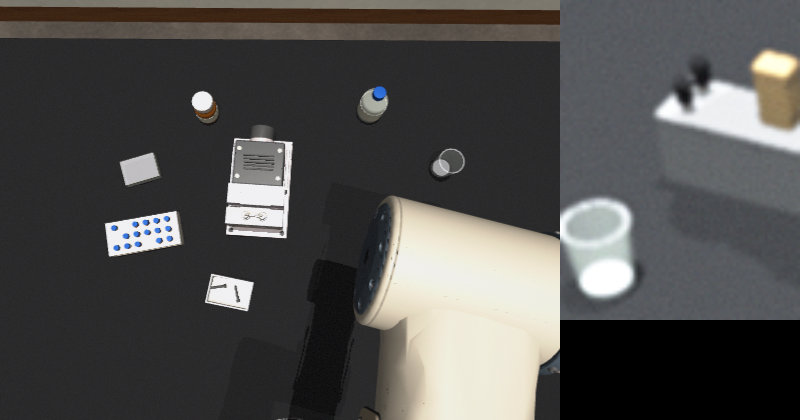

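The wedge stands upright in the block (inset, handle at (778,90)), the seam gap is even, and the visible bystanders haven't moved. I'll check the handle height from the scene view, let the arm settle, then hand in.

move_arm:
  translation:
    - [0,0,0]
    - [0,0,0]
  roll: [0,0]
  jaw: [1,1]

```text
time: 34.2
tcp_pos: [0.3782, -0.255, 0.234]
ee_rot: [0.0, 0.72, -0.694, -0.0]
force: [-0.7, 0.3, 0.6]
width: 1.003
```

```bash
python3 - <<'E'
from h import *
for n in('scene1','scene9'):
    I=np.load(f'pics/{n}.npz'); P=cloud('scene',I['D'])
    hs=cv2.cvtColor(I['I'],cv2.COLOR_RGB2HSV)
    m=(hs[...,0]>12)&(hs[...,0]<28)&(hs[...,1]>90); m[:160]=0;m[200:]=0;m[:,:185]=0;m[:,220:]=0
    q=P[m]; t=q[q[:,2]>.126]; print(n,m.sum(),t.mean(0),q.max(0))
    a,b=[cv2.cvtColor(np.load(f'pics/{k}.npz')['I'],cv2.COLOR_RGB2GRAY) for k in('scene0','scene9')]
d=cv2.absdiff(a,b)[:, :]; print('spanner/valve diff',d[155:205,230:265].mean(),'dish',d[205:235,330:375].mean())
arm.job_done()
E
```

```text
scene1 199 [ 0.47888058 -0.25241961  0.12969005] [ 0.49074311 -0.23799588  0.13379324]
scene9 159 [ 0.47976737 -0.2480155   0.12760495] [ 0.48925682 -0.23805092  0.13063838]
spanner/valve diff 29.197714285714287 dish 3.533333333333333
the job is handed in; nothing more can be done
```

The pump head is off the housing: about 4.6–5.1 mm all along the seam and square to about 0.25 mm. I worked the wedge right, left, right, left, then put it back upright in its well and handed the job in at 34.2 s.

- **Head gap:** the last clear top views put the seam at 2.4–2.7 px (4.6–5.1 mm), the same at both ends. The movement of the front edge gave about 5.2 mm, so the measures differ by up to 0.6 mm. All are above 4 mm.
- **Squareness on the way:** the camera showed about 1.9 mm between the ends after each of the first two presses. After that I relied on wedge depth and estimated about 1.5 mm, against the 3 mm limit.
- **Forces:** the wedge was pressed down with at most about 12 N. The total force on the slot walls was never measured directly.
- **Landing on the left slot:** the tip first touched the flat top beside the slot with 11.8 N. I eased off to about 5 N before sliding it in.
- **Wedge:** the scene camera saw the handle top at 128 mm, against 130 mm before, so it is seated and upright. The check from the top camera was blocked by the arm.
- **Other things on the bench:** the jar, bottle, beaker, box, vial rack and dish looked unmoved. The picture comparison for the spanner and check valve failed: the areas differed a lot (29 grey levels). That may only be the arm and its shadow, because nothing was moved down to bench level there. I did not confirm it with a clear view.

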